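# Rig the grip-seating post with drip dish, strainer, sleeve and butt pad

### The arm

A 6-joint arm with a two-finger parallel gripper is mounted at the origin on the work surface. World frame = base frame: x ahead of the robot, y to its left, z up, the work surface at z = 0. Lengths are in mm, angles in rad, forces in N, time in s.
With the tool pointing down it reaches from about 350 to 975 mm from the base axis. Payload 7.1 kg.
Tool frame: the origin (TCP) lies midway between the tips of the shut fingers; the grasp point (between the pads) lies ctrl.tcp_to_grasp behind it (ctrl.tcp_to_grasp is the distance from the TCP to the grasp point, in mm); z points along the fingers, y is the direction in which the jaws open and shut (so a half turn about z gives the same grasp; the last joint's range is limited). The gripper opens to 88 mm and grips with 3 to 60 N. Pads are 20 mm wide; open, the fingers measure 115 mm over their backs; the gripper's body (75 mm by 178 mm) begins 61 mm behind the grasp point.
Start: joints at [1.125, 0.423, 1.63, -0, 1.089, -0.019], TCP at [258.693, 568.931, 222.675] pointing down, gripper open.
Joint ranges: [-3, 3], [-0.9, 2.11], [0.09, 2.58], [-1.31, 4.45], [0.11, 2.69], [-2.54, 2.54]. Speed limits (rad/s): [2.39, 2.39, 3.01, 3.14, 3.14, 3.14].

### API

Orientations are given as a rotation vector (axis times angle).
In Python, from workcell import ctrl gives the robot as it stands.
- The arm moves only by the tool play_rows, never from a script. Its argument "increments" is text: rows parted by semicolons, each of 5 numbers parted by spaces: the opening, from 0 (shut) to 1 (fully open), then the shift along the world's x, y, z in m, then the turn about the world's z in degrees. A call has 1 to 20 rows; each row shifts and turns the commanded pose from where the row before left it; what a row does not reach is not made up. A row lasts 1/10 s, in which the tool goes at most 50 mm and 8.59 degrees, less where a joint would pass 70% of its speed; a pose out of reach is approached as far as the arm can. A call is refused whole if a number of a shift passes 0.05 or a number of a turn 8.59, either way. A call with a gripper value outside its range is refused whole. The fingers move at their own pace and stop on an object; the grip force is fixed at half the most. Time passes only in rows, so rows that do not move let the fingers close. It gives the time, the measured TCP pose, the force and the opening at its end, in the units of the state.
- ctrl.get_obs(): the state, without advancing time (a new reading comes with each control period).
- ctrl.get_image(name): name is "scene" or "side" or "wrist"; returns a dict with "img" (420x560x3 uint8, red, green, blue), "range_z" (420x560 float32, mm along the optical axis (not along the pixel's ray), 0 where there is no reading), "vertical_fov" (degrees; the focal length in pixels is half the picture's height over the tangent of half this angle, whatever the lens; pixels are square), "cx", "cy" (the principal point, pixels), "origin" and "attitude" of the camera in the world. Camera axes: x right, y down, z forward; pixel columns grow to the right and rows downward; lengths in mm; the calibration is good to about 2 mm. A picture is of the moment at which its call begins.
- ctrl.close_job(): hands the job in, once; it reports no verdict.
The state is a dict: "t": time; "qpos": joint angles; "qvel": joint speeds; "joint_torque": joint torques, N m; "ee_pos": TCP position; "orientation": TCP orientation; "ft_force": force on the tool from outside, world axes, zero at the start; "moment": the same for the moment, N m; "width": finger opening in mm.
Only numpy, scipy, OpenCV 4.12 (cv2) and the standard library are available. Lean on these libraries where they do the work, as an engineer would, in place of code of your own. Each camera call takes 0.05 s, during which the arm holds its last target. There are 200 camera calls.

### The job

Rig the grip-seating post for regripping: set the drip dish down over the post onto the bayonet socket, then lay the strainer in the dish around its hub, then slide the longer of the two aluminium spacer sleeves over the post onto the dish's hub, and last plug the rubber butt pad into the top of that sleeve. Every part must sit upright and fully home, with nothing held. Leave the shorter sleeve, the putter head, the teal grip and the bottle where they are.

Things in the scene. Friction and masses are not known exactly. Their poses are not given: they have to be found in the camera images.
- post: fixed grip-seating post: chrome foot flange (96 mm wide, 6 mm high), on it the aluminium bayonet socket (64 mm wide, flat top 22 mm above the bench), and rising from the socket's middle a chrome post 24 mm in diameter, its top 92 mm above the bench, the last 12 mm tapering to 12 mm in diameter. Origin on the axis at bench height, z up
- dish_center (a point): steel drip dish, loose: round, 140 mm wide, rim 22 mm high, floor 4 mm thick; in its middle a raised tube (the hub), 46 mm outside, 34 mm bore right through, top 45 mm above the underside. Grasp the hub, fingers inside the dish (floor clear from radius 23 to 52 mm). A ledge inside the rim, 14 mm above the underside, carries the strainer. Point: on the axis, 22.5 mm above the underside; z up
- strainer_center (a point): aluminium strainer, loose: perforated flat disc 120 mm wide, 4 mm thick, with an upright collar in its middle, 60 mm outside, 54 mm bore right through, top 26 mm above the underside; grasp it by the collar. In the dish its disc rests on the ledge, the collar around the hub. Point: on the axis, 13 mm above the underside; z up
- long_sleeve_center (a point): the longer aluminium spacer sleeve, loose, standing upright: a plain tube 60 mm high, 46 mm outside, 34 mm bore. This point lies on the axis, half-way up (30 mm above the underside); z is the axis
- short_sleeve_center (a point): the shorter aluminium spacer sleeve, standing upright, not needed: the same tube but 36 mm high. This point lies on the axis, half-way up; z is the axis
- pad_center (a point): black rubber butt pad, loose, standing on its stem: a mushroom 44 mm high, its round head 54 mm wide (20 to 44 mm above the underside, top 4 mm bevelled) on a stem 26 mm in diameter, 20 mm long, foot bevelled; grasp it by the head. The stem plugs into the sleeve's bore until the head rests on the sleeve. Point: on the axis, 22 mm above the underside; z up
- putter_center (a point): matte silver mallet putter head, 100 mm wide, 75 mm deep, 26 mm high, with a thin hosel stub up to 52 mm high, lying on its sole; a bystander. This point is near its middle, 13 mm up
- grip_center (a point): teal rubber grip, 268 mm long, about 30 mm thick, lying on the bench; a bystander. This point is its middle
- bottle_center (a point): white bottle with a black cap, 64 mm wide, 170 mm high, standing; a bystander. This point is on its axis, half-way up
Mind the look-alikes: they are no part of the job. Of the things shaped like the part that bears strainer_center, the aluminium one is meant.

How it is judged (in metres and radians):
On the way, in this order (a step that is already met when the one before it is completed fails the run):
1. the drip dish sits flat on the bayonet socket, around the post (horizontal distance between dish_center and post below 0.008 m and z of dish_center in the frame of post below 0.0475 m and angle between dish_center's own z axis and vertical below 0.06 rad), for 0.2 s.
2. the strainer lies flat in the dish, around its hub (horizontal distance between strainer_center and dish_center below 0.007 m and z of strainer_center in the frame of post below 0.052 m and z of strainer_center in the frame of dish_center above 0.001 m and angle between strainer_center's own z axis and vertical below 0.06 rad), for 0.2 s.
3. the longer sleeve stands on the dish's hub, around the post (horizontal distance between long_sleeve_center and post below 0.008 m and z of long_sleeve_center in the frame of post below 0.1 m and angle between long_sleeve_center's own z axis and vertical below 0.06 rad), for 0.2 s.
4. the butt pad is plugged into the top of the sleeve (horizontal distance between pad_center and long_sleeve_center below 0.007 m and z of pad_center in the frame of post below 0.132 m and angle between pad_center's own z axis and vertical below 0.06 rad), for 0.2 s.
At the end, for the whole second after the job is handed in: Dish on the socket, strainer in the dish around the hub, longer sleeve on the hub, pad plugged into the sleeve: each home within 3 mm in height, within 8 mm (strainer and pad 7 mm) of the post, dish or sleeve axis, upright to 0.06 rad, at rest. Bystanders moved under 30 mm (all of step 1 and all of step 2 and all of step 3 and all of step 4 and z of long_sleeve_center in the frame of post above 0.094 m and z of pad_center in the frame of post above 0.126 m and linear speed of each of dish, strainer, long_sleeve, pad below 0.01 m/s); the robot touches nothing.
It fails at once if the shorter sleeve is moved by more than 30 mm (distance of short_sleeve_center from where it was at the start of the episode above 0.03 m).
It fails at once if the putter head is moved by more than 30 mm (distance of putter_center from where it was at the start of the episode above 0.03 m).
It fails at once if the grip is moved by more than 30 mm (distance of grip_center from where it was at the start of the episode above 0.03 m).
It fails at once if the bottle is moved by more than 30 mm or knocked over (distance of bottle_center from where it was at the start of the episode above 0.03 m).
It also fails if it takes over 144 s, if anything falls off the work surface, if the arm or the gripper's body presses on something with over 40 N, if the wrist force passes 120 N, or if a joint passes its speed limit or range.

## Working session

There is one attempt and no reset: what is moved stays moved. The work goes in short steps, Python scripts to look and compute and a tool call to move; the robot and the scene stay as the last step left them, time stands still between calls to the robot, and variables do not carry over. Pictures are saved under pics/ and viewed, on a budget of 14 in all, crops included, one or two more only if the job needs it, and the job is handed in when it is done.

Besides the shell and the picture viewer there is one more tool, called after "Request:" in YAML: its name, and indented under it one key for each argument. play_rows: Moves the arm, as the interface text tells. Its arguments: {"type":"object","properties":{"increments":{"type":"string"}},"required":["increments"]}

```bash
mkdir -p pics; ls; cat > h.py <<'E'
import numpy as np, cv2
from scipy.spatial.transform import Rotation as R
from workcell import ctrl
def cloud(d):
    z=d["range_z"]; f=210/np.tan(np.radians(d["vertical_fov"])/2)
    v,u=np.mgrid[0:420,0:560]
    p=np.stack([(u-d["cx"])*z/f,(v-d["cy"])*z/f,z],-1)
    A=np.array(d["attitude"],float); M=A if A.shape==(3,3) else R.from_rotvec(A).as_matrix()
    P=p@M.T+np.array(d["origin"]); P[z<=0]=np.nan
    return P
def save(d,n): cv2.imwrite(f"pics/{n}.png",d["img"][:,:,::-1])
E
python3 - <<'E'
from h import *
o=ctrl.get_obs(); print(o, ctrl.tcp_to_grasp)
for n in("scene","side"):
    d=ctrl.get_image(n); save(d,n+"0"); np.savez(n+"0.npz",P=cloud(d),img=d["img"]); print(n,d["origin"],d["attitude"],d["vertical_fov"])
E
```

```text
pics
{'t': 0.0, 'qpos': array([ 1.12498895e+00,  4.23828688e-01,  1.63066687e+00, -1.61257485e-05,
        1.08856832e+00, -1.90023389e-02]), 'qvel': array([ 0.00037524,  0.00037078, -0.00036937,  0.0012101 , -0.00063435,
        0.0015539 ]), 'joint_torque': array([-1.69558873e-03, -5.44622505e+01, -2.73667449e+01,  6.42376347e-02,
        2.27884634e-02, -1.01941773e-04]), 'ee_pos': array([258.47915181, 568.45869583, 221.91835612]), 'orientation': array([-6.65266283e-01, -3.07001278e+00,  2.25380486e-03]), 'ft_force': array([ 0.07210892, -0.35119002,  0.1845504 ]), 'moment': array([0.00317457, 0.02094594, 0.02169342]), 'width': 87.64342850688563} 18.700000000000003
scene [1009.52490058 -828.03279256 1133.80177205] [-2.34784206 -0.74929671  0.27555122] 43.30540927428291
side [-289.66173102 -880.5008113   902.62903738] [-2.04339854  0.88939365 -0.43911987] 44.761993840746015
```

View pics/scene0.png

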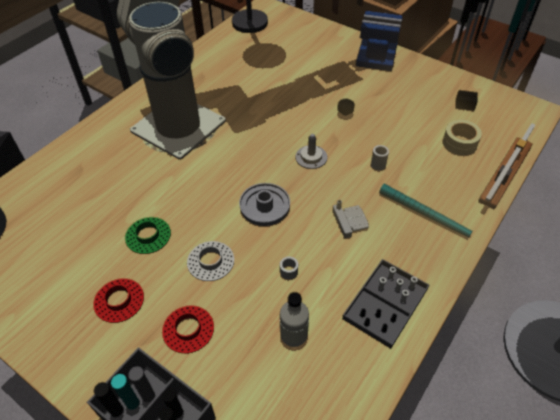

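View pics/side0.png

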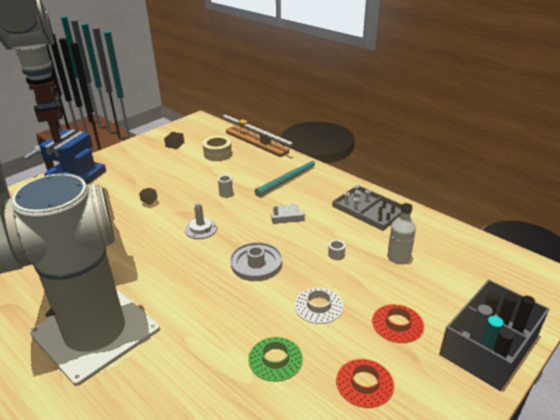

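The scene view shows the post at (312,155), dish (265,203), aluminium strainer (211,260), long sleeve (380,158), short sleeve (289,268), pad (346,107), putter (350,218), grip (425,210) and bottle (294,320). The side view agrees.

```bash
cat >> h.py <<'E'
from scipy.optimize import least_squares
def fit(P,c,zlo,zhi,rmax,r):
    """circle of known radius r through points of given height near c"""
    for _ in range(4):
        m=(P[:,2]>zlo)&(P[:,2]<zhi)&(np.hypot(P[:,0]-c[0],P[:,1]-c[1])<rmax)
        q=P[m]
        s=least_squares(lambda x:np.hypot(q[:,0]-x[0],q[:,1]-x[1])-r,c,loss="soft_l1",f_scale=2); c=s.x
    return c.round(1),len(q),np.abs(s.fun).mean().round(2)
E
python3 - <<'E'
from h import *
C={n:np.load(n+"0.npz")["P"] for n in("scene","side")}
pix=dict(post=((312,138),(199,207)),dish=((265,195),(256,250)),strainer=((230,260),(320,318)),long=((380,165),(225,187)),short=((289,273),(337,253)),pad=((346,106),(148,196)),putter=((352,220),(290,213)),bottle=((294,325),(401,240)),grip=((425,210),(285,178)),red1=((190,345),(366,398)))
for k,v in pix.items():
    print(k,[C[n][y,x].round(0) for n,(x,y) in zip(C,v)])
E
```

```text
post [array([424., 119.,  86.]), array([411., 112.,  89.])]
dish [array([412., -92.,  29.]), array([430., -96.,  35.])]
strainer [array([ 459., -304.,    8.]), array([ 383., -360.,    1.])]
long [array([612., 197.,  22.]), array([581., 197.,  41.])]
short [array([ 611., -260.,   30.]), array([ 579., -255.,   23.])]
pad [array([407., 342.,  43.]), array([386., 338.,  39.])]
putter [array([649., -22.,  20.]), array([634., -33.,  21.])]
bottle [array([ 722., -399.,  108.]), array([ 676., -385.,   80.])]
grip [array([794., 117.,  25.]), array([771., 114.,  22.])]
red1 [array([ 529., -533.,    5.]), array([ 277., -568.,    2.])]
```

```bash
python3 - <<'E'
from h import *
C={n:np.load(n+"0.npz")["P"].reshape(-1,3) for n in("scene","side")}
C["both"]=np.vstack(list(C.values()))
for n,P in C.items():
    P=P[np.isfinite(P[:,2])]
    print(n)
    for k,a in dict(post=((416,118),30,78,25,12),socket=((416,118),10,19,42,32),dishhub=((415,-93),28,42,32,23),dishrim=((415,-93),8,25,85,69),
      strcollar=((420,-300),10,24,40,29),strdisc=((420,-300),1.5,6,75,None),long=((597,200),8,55,32,23),short=((597,-258),6,32,32,23),pad=((395,340),26,38,35,27)).items():
        c,lo,hi,rm,r=a
        if r is None:
            m=(P[:,2]>lo)&(P[:,2]<hi)&(np.hypot(P[:,0]-c[0],P[:,1]-c[1])<rm);print(k,cv2.minEnclosingCircle(P[m,:2].astype(np.float32)),np.nanmedian(P[m,2]));continue
        c=np.array(c,float);m=np.hypot(P[:,0]-c[0],P[:,1]-c[1])<rm
        print(k,*fit(P,c,lo,hi,rm,r),"ztop",np.percentile(P[m,2],[50,95,99]).round(1))
E
```

```text
scene
post [418.4 125.9] 96 1.45 ztop [31.5 89.1 94.2]
socket [418.4 125.1] 65 3.24 ztop [21.2 83.6 92.8]
dishhub [ 422.1 -108.2] 102 2.96 ztop [27.2 47.2 48.9]
dishrim [ 420.9 -108.3] 989 12.09 ztop [10.5 39.2 46.8]
strcollar [ 432.  -287.1] 45 6.43 ztop [ 4.  24.6 27.8]
strdisc ((420.0769348144531, -300.01654052734375), 74.9076156616211) 3.4855263110989654
long [598.3 213.7] 248 2.54 ztop [25.1 61.5 64. ]
short [ 598.1 -243.7] 177 3.01 ztop [ 4.2 37.7 39.7]
pad [397.5 356.3] 51 2.39 ztop [24.6 47.  48.9]
side
post [418.2 126.2] 114 1.62 ztop [30.2 86.3 89.7]
socket [419.  127.3] 96 4.74 ztop [18.5 81.4 89.3]
dishhub [ 416.6 -107.9] 143 2.93 ztop [22.2 43.6 45.7]
dishrim [ 417.8 -107.2] 862 10.74 ztop [ 9.3 38.5 43.9]
strcollar [ 450.9 -293.9] 72 4.18 ztop [ 2.3 24.  26. ]
strdisc ((420.00860595703125, -299.9869384765625), 74.94208526611328) 2.989946781652577
long [596.3 214.8] 219 2.55 ztop [23.5 58.1 60. ]
short [ 593.8 -242.5] 199 2.83 ztop [ 9.4 34.6 37.1]
pad [397.3 356.2] 67 2.93 ztop [21.2 44.  45.7]
both
post [418.3 126. ] 210 1.55 ztop [30.3 88.1 92.8]
socket [419.  126.4] 159 4.16 ztop [19.8 82.6 90.9]
dishhub [ 418.9 -109.1] 245 3.13 ztop [24.  45.9 47.9]
dishrim [ 419.4 -108.1] 1851 11.55 ztop [ 9.8 38.8 45.7]
strcollar [ 440.8 -286.9] 105 4.64 ztop [ 3.2 24.2 27.2]
strdisc ((420.0390930175781, -299.9922180175781), 74.95040893554688) 3.2591604912486787
long [597.4 214. ] 467 2.61 ztop [24.9 60.  63.8]
short [ 595.5 -244.2] 375 3.04 ztop [ 5.4 36.5 39.1]
pad [397.4 356.3] 118 2.69 ztop [22.  45.6 48.1]
```

Request:
play_rows:
  increments: "1 .008 -.022 0 0;1 .016 -.044 0 0;1 .016 -.044 0 0;1 .016 -.044 0 0;1 .016 -.044 0 0;1 .016 -.044 .01 0;1 .016 -.044 .01 0;1 .016 -.044 .01 0;1 .016 -.044 .01 0;1 .016 -.044 .01 0;1 .008 -.022 .008 0;1 0 0 0 0;1 0 0 0 0"

```text
t: 1.4
ee_pos: [418.5, 128.9, 280.4]
orientation: [-0.668, -3.069, -0.0]
ft_force: [0.3, 0.1, 0.1]
width: 87.7
```

```bash
python3 - <<'E'
from h import *
o=ctrl.get_obs();print(o["t"],o["ee_pos"],o["orientation"],o["ft_force"])
d=ctrl.get_image("wrist");save(d,"w1");P=cloud(d);print(d["origin"],d["attitude"],d["vertical_fov"])
np.savez("w1.npz",P=P,img=d["img"])
E
```

```text
1.4 [418.47457783 128.87240857 280.44708274] [-6.67897953e-01 -3.06934285e+00 -3.78093712e-04] [0.31934622 0.074953   0.06278831]
[350.29693856 160.19808243 441.39644125] [2.44169869 1.56722119 0.21639584] 59.48785521078572
```

View pics/w1.png

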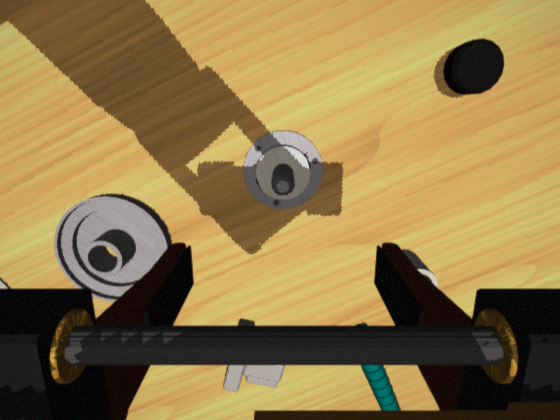

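The wrist view shows the post foot centred near (283,169), the dish hub top at (106,252), the pad at (474,67) and the putter and grip below. The part axes can be fitted from known-height circles in the depth cloud.

```bash
cat >> h.py <<'E'
def disc(P,c,r,zlo,zhi,k=1.2):
    """centre of disc edge: hull fit of points in height band"""
    c=np.array(c,float);P=P.reshape(-1,3);P=P[np.isfinite(P[:,2])]
    for _ in range(3):
        q=P[(P[:,2]>zlo)&(P[:,2]<zhi)&(np.hypot(*(P[:,:2]-c).T)<k*r)]
        h=cv2.convexHull(q[:,:2].astype(np.float32))[:,0]
        s=least_squares(lambda x:np.hypot(*(h-x[:2]).T)-x[2],[*c,r],loss="soft_l1",f_scale=1);c=s.x[:2]
    return s.x.round(1),len(q),np.median(q[:,2]).round(1)
E
python3 - <<'E'
from h import *
P=np.load("w1.npz")["P"]
for x,y in((283,135),(262,175),(283,187),(106,252),(106,240),(474,67),(400,150),(60,240)):print((x,y),P[y,x].round(1))
print("flange",disc(P,(418,126),48,3,10),"socket",disc(P,(418,126),32,17,26),"posttop",disc(P,(418,126),6,88,99,2))
print("hub",disc(P,(419,-105),23,40,50),"rim",disc(P,(419,-105),70,17,26,1.1),"pad",disc(P,(397,356),27,38,50))
E
```

```text
(283, 135) [382.7 144.4   5.4]
(262, 175) [412.9 103.9  21.6]
(283, 187) [421.6 126.8  91.8]
(106, 252) [ 422.3 -122.5    5.5]
(106, 240) [403.5 -90.8  41.9]
(474, 67) [399.  350.9  42.6]
(400, 150) [458.1 264.7  -2.9]
(60, 240) [ 383.5 -160.4   13.9]
flange (array([420.5, 126.7,  47.7]), 2467, np.float64(4.8)) socket (array([420.5, 126.9,  31.7]), 1743, np.float64(20.8)) posttop (array([420.4, 126.5,   7.2]), 165, np.float64(90.5))
hub (array([ 420.7, -105.5,   23. ]), 625, np.float64(43.7)) rim (array([ 420.9, -105.8,   69.8]), 1265, np.float64(20.7)) pad (array([400. , 355.9,  26.7]), 2259, np.float64(42.3))
```

Request:
play_rows:
  increments: "1 .0011 -.0245 0 0;1 .001 -.042 0 0;1 0 -.042 0 0;1 0 -.042 0 0;1 0 -.042 0 0;1 0 -.030 0 0;1 0 -.012 0 0;1 0 0 0 0;1 0 0 0 0"

```text
t: 2.35
ee_pos: [420.7, -104.2, 280.3]
orientation: [-0.664, -3.07, -0.001]
ft_force: [0.2, 0.5, 1.0]
width: 88.0
```

```bash
python3 - <<'E'
from h import *
print(ctrl.get_obs()["ee_pos"])
d=ctrl.get_image("wrist");save(d,"w2");P=cloud(d)
print("hub",disc(P,(420.8,-105.6),23,40,50),"rim",disc(P,(420.8,-105.6),70,17,26,1.1),"floor z",np.nanmedian(P[...,2][np.abs(np.hypot(P[...,0]-420.8,P[...,1]+105.6)-35)<5]))
for c in((432,-288),(425,-300)):print("collar",disc(P,c,30,20,32),"sdisc",disc(P,c,60,1.5,9,1.15))
E
```

```text
[ 420.69934127 -104.23101524  280.28360242]
hub (array([ 421. , -105.9,   22.8]), 648, np.float64(43.7)) rim (array([ 421.3, -105.9,   69.6]), 1439, np.float64(20.6)) floor z 375.69559131792244Traceback (most recent call last):
  File "<stdin>", line 5, in <module>
  File "h.py", line 25, in disc
    h=cv2.convexHull(q[:,:2].astype(np.float32))[:,0]
      ~~~~~~~~~~~~~~~~~~~~~~~~~~~~~~~~~~~~~~~~~~^^^^^
TypeError: 'NoneType' object is not subscriptable
```

View pics/w2.png

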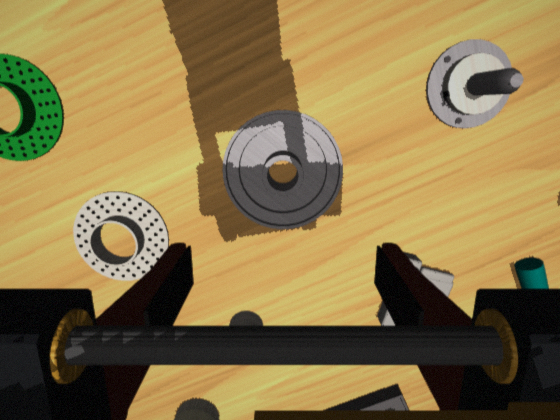

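Request:
play_rows:
  increments: ".75 0 0 -.02 0;.75 0 0 -.04 0;.75 0 0 -.04 0;.75 0 0 -.04 0;.75 0 0 -.04 0;.75 0 0 -.02 0;.75 0 0 0 0;.75 0 0 0 0;.75 0 0 0 0"

```text
t: 3.3
ee_pos: [421.9, -105.3, 81.9]
orientation: [0.663, 3.068, -0.0]
ft_force: [0.2, 0.4, -0.5]
width: 65.6
```

Request:
play_rows:
  increments: ".75 0 0 -.02 0;.75 0 0 -.02 0;.75 0 0 -.015 0;.75 0 0 -.01 0;.75 0 0 -.006 0;.75 0 0 0 0;0.2 0 0 0 0;0.2 0 0 0 0;.2 0 0 0 0;.2 0 0 0 0;.2 0 0 0 0;.2 0 0 0 0"

```text
t: 4.5
ee_pos: [421.2, -105.7, 10.2]
orientation: [0.665, 3.069, -0.0]
ft_force: [0.2, -0.4, 7.1]
width: 46.5
```

Request:
play_rows:
  increments: "0 0 0 .01 0;0 0 0 .03 0;0 0 0 .03 0;0 0 0 .03 0;0 0 0 .03 0;0 0 .020 .01 0;0 0 .04 0 0;0 0 .04 0 0;0 -.0005 .04 0 0;0 0 .04 0 0;0 0 .0325 0 0;0 0 .015 0 0;0 0 .005 0 0;0 0 0 0 0;0 0 0 0 0;0 0 0 0 0;0 0 0 0 0"

```text
t: 6.2
ee_pos: [420.3, 126.1, 149.7]
orientation: [-0.667, -3.07, 0.0]
ft_force: [0.2, 0.4, -3.0]
width: 46.3
```

```bash
python3 - <<'E'
from h import *
o=ctrl.get_obs();print(o["ee_pos"],o["ft_force"],o["width"])
d=ctrl.get_image("wrist");save(d,"w3");P=cloud(d)
print("hub",disc(P,o["ee_pos"][:2],23,165,185),"rim",disc(P,o["ee_pos"][:2],70,142,165,1.1))
q=P.reshape(-1,3);rr=np.hypot(*(q[:,:2]-o["ee_pos"][:2]).T)
m=(rr<69)&(rr>60)&(q[:,2]>142)&(q[:,2]<168);A=np.c_[q[m,:2]-o["ee_pos"][:2],np.ones(m.sum())];print("rim plane",np.linalg.lstsq(A,q[m,2],rcond=None)[0])
E
```

```text
[420.27996441 126.14295149 149.6877521 ] [ 0.17471233  0.36095961 -3.03284258] 46.33387768230382
hub (array([419.3, 130.6,  21.9]), 6693, np.float64(181.6)) rim (array([420.8, 126. ,  69.9]), 39580, np.float64(152.3))
rim plane [-2.88008738e-03  4.48683429e-04  1.55656924e+02]
```

View pics/w3.png

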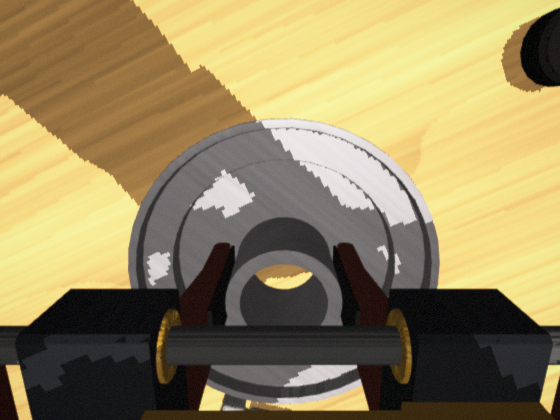

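The dish hangs level, with the hub at (285,300) and its rim centre within 1 mm of the post axis. Lowering it now.

Request:
play_rows:
  increments: "0 0 .0005 -.015 0;0 0 0 -.025 0;0 0 0 -.02 0;0 0 0 -.015 0;0 0 0 -.015 0;0 0 0 -.01 0;0 0 0 -.007 0;0 0 0 -.005 0;0 0 0 -.003 0;0 0 0 -.003 0;0 0 0 0 0;0 0 0 0 0"

```text
t: 7.45
ee_pos: [420.7, 127.5, 32.0]
orientation: [0.665, 3.07, 0.001]
ft_force: [-0.2, -0.5, -1.9]
width: 46.9
```

Request:
play_rows:
  increments: ".3 0 0 -.001 0;.75 0 0 0 0;.75 0 0 0 0;.75 0 0 0 0;.75 0 0 .02 0;.75 0 0 .04 0;.75 0 0 .04 0;1 0 -.01 .04 0;1 0 -.03 .04 0;1 0 -.04 .04 0;1 .001 -.045 .03 0;1 .002 -.045 0 0;1 .002 -.045 0 0;1 .002 -.045 0 0;1 .002 -.045 0 0;1 .002 -.045 0 0;1 .001 -.04 0 0;1 0 -.02 0 0;1 0 -.007 0 0;1 0 0 0 0"

```text
t: 9.45
ee_pos: [431.9, -281.7, 273.4]
orientation: [-0.667, -3.069, -0.001]
ft_force: [-0.5, -0.7, 0.0]
width: 87.8
```

```bash
python3 - <<'E'
from h import *
o=ctrl.get_obs();print(o["t"],o["ee_pos"],o["ft_force"])
d=ctrl.get_image("wrist");save(d,"w4");P=cloud(d)
q=P.reshape(-1,3);m=(q[:,2]>19)&(q[:,2]<30)&(np.abs(q[:,0]-425)<80)&(np.abs(q[:,1]+290)<80);c=np.median(q[m,:2],0);print(c)
print("collar",disc(P,c,30,20,30),"disc",disc(P,c,60,1.8,9,1.12))
d=ctrl.get_image("scene");save(d,"s4")
E
```

```text
9.45 [ 431.9473408  -281.74523019  273.38845657] [-0.54619115 -0.67058412  0.0377016 ]
[ 415.84277521 -331.02417318]
collar (array([ 415.7, -329.4,   29.8]), 479, np.float64(24.4)) disc (array([ 415.7, -329.4,   59.6]), 5138, np.float64(3.0))
```

View pics/w4.png

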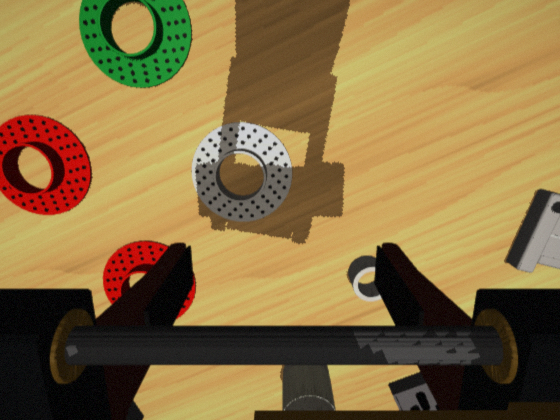

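View pics/s4.png

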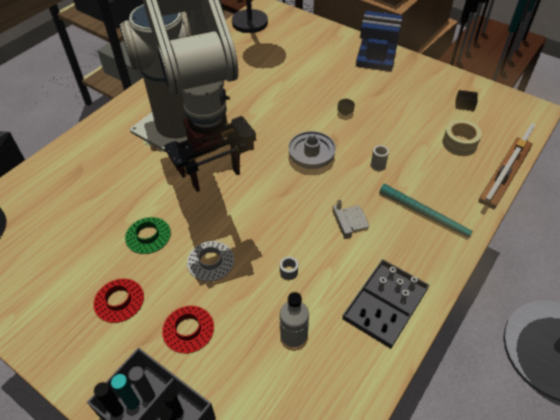

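Dish is on the post at scene (311,152). The strainer is centred at wrist (241,172), aluminium as required, at world (415.7,-329.4); radii match.

Request:
play_rows:
  increments: "1 -.008 -.0235 0 0;1 -.008 -.024 0 0;1 0 0 -.02 0;1 0 0 -.04 0;1 0 0 -.04 0;1 0 0 -.04 0;1 0 0 -.04 0;1 0 0 -.02 0;1 0 0 0 0;1 0 0 0 0;1 0 0 0 0"

```text
t: 10.65
ee_pos: [417.3, -329.2, 75.3]
orientation: [0.664, 3.068, -0.002]
ft_force: [-0.3, 0.0, 0.2]
width: 87.9
```

```bash
python3 - <<'E'
from h import *
o=ctrl.get_obs();print(o["t"],o["ee_pos"],o["ft_force"])
d=ctrl.get_image("wrist");P=cloud(d)
c=(415.7,-329.4)
print("collar",disc(P,c,30,20,30),"disc",disc(P,c,60,1.8,9,1.12))
E
```

```text
10.65 [ 417.33135388 -329.20466101   75.3349206 ] [-0.29435454  0.03483351  0.20181523]
collar (array([ 415.8, -329.4,   29.9]), 1742, np.float64(24.5)) disc (array([ 415.9, -329.4,   59.7]), 16250, np.float64(2.9))
```

Request:
play_rows:
  increments: "1 -.001 0 -.02 0;1 0 0 -.02 0;1 0 0 -.015 0;1 0 0 -.008 0;1 0 0 -.004 0;1 0 0 0 0;.3 0 0 0 0;.3 0 0 0 0;.3 0 0 0 0;.3 0 0 0 0;.3 0 0 0 0;.3 0 0 0 0"

```text
t: 11.9
ee_pos: [415.4, -329.1, 7.1]
orientation: [0.665, 3.07, -0.0]
ft_force: [-0.1, 0.2, 5.7]
width: 59.8
```

Request:
play_rows:
  increments: "0 0 0 .01 0;0 0 0 .03 0;0 0 0 .03 0;0 0 0 .03 0;0 0 .01 .03 0;0 0 .030 .01 0;0 0 .045 0 0;0 0 .045 0 0;0 .001 .045 0 0;0 .001 .045 0 0;0 .001 .045 0 0;0 .001 .045 0 0;0 .001 .045 0 0;0 0 .045 0 0;0 0 .03 0 0;0 0 .018 0 0;0 0 .008 0 0;0 0 0 0 0;0 0 0 0 0;0 0 0 0 0"

```text
t: 13.9
ee_pos: [420.1, 126.0, 146.8]
orientation: [-0.667, -3.07, 0.0]
ft_force: [-0.0, -0.3, -1.6]
width: 60.0
```

```bash
cat >m.py <<'E'
from h import *
o=ctrl.get_obs();print(o["ee_pos"],o["ft_force"],o["width"])
d=ctrl.get_image("wrist");save(d,"w5");P=cloud(d);np.savez("w5.npz",P=P)
c=o["ee_pos"][:2];z0=o["ee_pos"][2]-7
print("disc",disc(P,c,60,z0-2,z0+8,1.12))
q=P.reshape(-1,3);rr=np.hypot(*(q[:,:2]-c).T)
m=(rr<58)&(rr>48)&(np.abs(q[:,2]-z0-3)<7);A=np.c_[q[m,:2]-c,np.ones(m.sum())];print("plane",np.linalg.lstsq(A,q[m,2],rcond=None)[0])
E
python3 m.py
```

```text
[420.09647664 126.04136693 146.75924223] [-0.02475313 -0.2964172  -1.63628   ] 59.96703347973023
disc (array([420.5, 125.8,  59.7]), 20528, np.float64(142.6))
plane [-1.34011326e-03 -5.93213369e-04  1.42534222e+02]
```

View pics/w5.png

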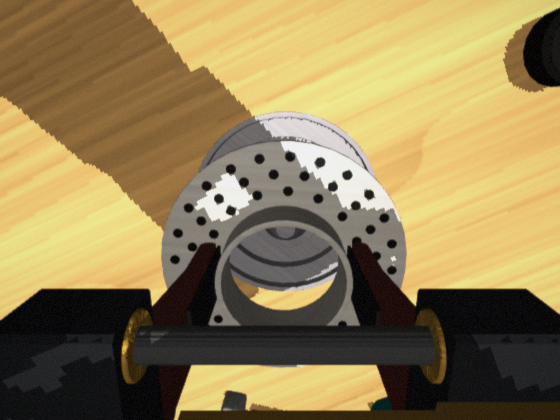

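The strainer hangs level, its collar round (285,265), with centre (420.5,125.8) within about 1 mm of the post axis.

Request:
play_rows:
  increments: "0 0 .001 -.02 0;0 0 0 -.025 0;0 0 0 -.02 0;0 0 0 -.012 0;0 0 0 -.008 0;0 0 0 -.006 0;0 0 0 -.004 0;0 0 0 -.003 0;0 0 0 -.003 0;0 0 0 -.002 0;0 0 0 0 0;0 0 0 0 0"

```text
t: 15.15
ee_pos: [420.3, 128.0, 43.9]
orientation: [0.665, 3.07, 0.0]
ft_force: [1.0, 0.0, -1.1]
width: 60.3
```

Request:
play_rows:
  increments: "0 0 0 -.001 0;.72 0 0 0 0;.8 0 0 0 0;.8 0 0 0 0;.8 0 0 .02 0;.8 0 0 .04 0;.8 0 0 .04 0;1 0 0 .04 0;1 0 0 .04 0;1 0 0 .04 0;1 0 0 .02 0;1 0 0 0 0;1 0 0 0 0;1 0 0 0 0"

```text
t: 16.55
ee_pos: [419.2, 127.7, 281.2]
orientation: [-0.665, -3.068, 0.002]
ft_force: [-0.7, -0.3, -1.0]
width: 87.8
```

```bash
python3 - <<'E'
from h import *
o=ctrl.get_obs();print(o["t"],o["ee_pos"],o["ft_force"])
d=ctrl.get_image("wrist");save(d,"w6");P=cloud(d);c=(420.5,127)
print("collar",disc(P,c,30,57,65),"rim",disc(P,c,70,41,48,1.05),"sdisc",disc(P,c,58,35,41.5,1.1),"hub",disc(P,c,23,64,72))
print("long",disc(P,(598,208),23,55,66),"pad",disc(P,(400,356),27,38,50))
q=P.reshape(-1,3);rr=np.hypot(*(q[:,:2]-c).T)
m=(rr<55)&(rr>35)&(np.abs(q[:,2]-38)<7);A=np.c_[q[m,:2]-c,np.ones(m.sum())];print("disc plane (expect 40)",np.linalg.lstsq(A,q[m,2],rcond=None)[0])
E
```

```text
16.55 [419.22545504 127.71165483 281.19440161] [-0.67747825 -0.28652595 -1.04337895]
collar (array([420.6, 127.7,  29.7]), 775, np.float64(60.8)) rim (array([420.5, 127.2,  69.6]), 1523, np.float64(42.7)) sdisc (array([420.3, 127.1,  63.5]), 6873, np.float64(38.8)) hub (array([420.5, 127.3,  22.8]), 707, np.float64(65.7))
long (array([598.4, 216.3,  21.8]), 151, np.float64(58.5)) pad (array([400. , 355.8,  26.7]), 2248, np.float64(42.3))
disc plane (expect 40) [ 2.81565548e-04 -1.16186720e-03  3.88339139e+01]
```

View pics/w6.png

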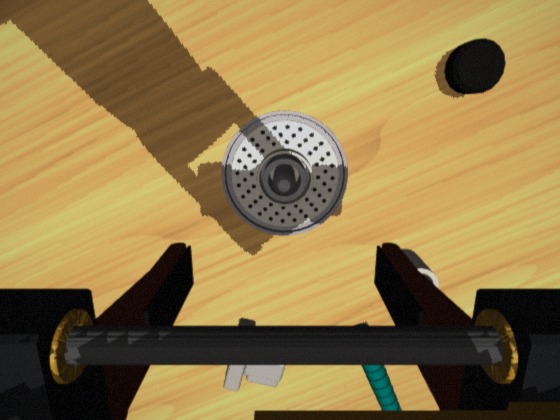

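Strainer lies flat in the dish, centred at (285,175). Both are concentric with the post to within 1 mm, and heights match apart from the constant −1.2 mm bias. Next is the long sleeve.

Request:
play_rows:
  increments: "1 .018 .009 0 0;1 .036 .018 0 0;1 .036 .018 0 0;1 .036 .018 0 0;1 .036 .017 0 0;1 .012 .006 0 0;1 .005 .002 0 0;1 0 0 0 0;1 0 0 0 0"

```text
t: 17.5
ee_pos: [598.2, 215.5, 281.9]
orientation: [-0.665, -3.069, 0.002]
ft_force: [0.7, 0.7, -0.2]
width: 87.9
```

```bash
python3 - <<'E'
from h import *
o=ctrl.get_obs();print(o["t"],o["ee_pos"],o["orientation"])
d=ctrl.get_image("wrist");save(d,"w7");P=cloud(d)
print("long",disc(P,(598,215),23,55,66))
E
```

```text
17.5 [598.18722735 215.46506977 281.91889396] [-6.65195295e-01 -3.06870504e+00  1.57345933e-03]
long (array([599.3, 216. ,  22.8]), 691, np.float64(58.7))
```

Request:
play_rows:
  increments: "1 .0008 .0005 -.02 0;1 0 0 -.04 0;1 0 0 -.04 0;1 0 0 -.04 0;1 0 0 -.04 0;1 0 0 -.03 0;1 0 0 -.02 0;1 0 0 -.015 0;1 0 0 -.008 0;1 0 0 -.003 0;1 0 0 0 0;.2 0 0 0 0;.2 0 0 0 0;.2 0 0 0 0;.2 0 0 0 0;.2 0 0 0 0;.2 0 0 0 0;.2 0 0 0 0"

```text
t: 19.35
ee_pos: [600.1, 216.5, 26.9]
orientation: [0.665, 3.07, -0.0]
ft_force: [-0.0, -0.2, 2.3]
width: 46.4
```

Request:
play_rows:
  increments: "0 0 0 .01 0;0 0 0 .03 0;0 0 0 .03 0;0 0 0 .03 0;0 0 0 .025 0;0 -.018 -.009 0 0;0 -.036 -.018 0 0;0 -.036 -.018 0 0;0 -.036 -.018 0 0;0 -.035 -.017 0 0;0 -.013 -.006 0 0;0 -.005 -.003 0 0;0 0 0 0 0;0 0 0 0 0;0 0 0 0 0;0 0 0 0 0"

```text
t: 20.95
ee_pos: [421.8, 127.8, 151.7]
orientation: [0.665, 3.07, 0.0]
ft_force: [-0.0, -0.4, -0.3]
width: 46.4
```

```bash
python3 - <<'E'
from h import *
o=ctrl.get_obs();print(o["t"],o["ee_pos"],o["ft_force"],o["width"])
d=ctrl.get_image("wrist");save(d,"w8");P=cloud(d);np.savez("w8.npz",P=P,img=d["img"])
c=o["ee_pos"][:2]; q=P.reshape(-1,3); q=q[np.isfinite(q[:,2])]
for zl,zh in((125,145),(145,165),(165,182)): print(zl,fit(q,c.copy(),zl,zh,26,23))
E
```

```text
20.95 [421.82167075 127.81964102 151.67813768] [-0.03761313 -0.41397501 -0.27559458] 46.416887425699734
125 (array([416.9, 128.2]), 1806, np.float64(2.77))
145 (array([417.1, 130.1]), 3048, np.float64(2.66))
165 (array([418. , 129.9]), 3384, np.float64(2.97))
```

View pics/w8.png

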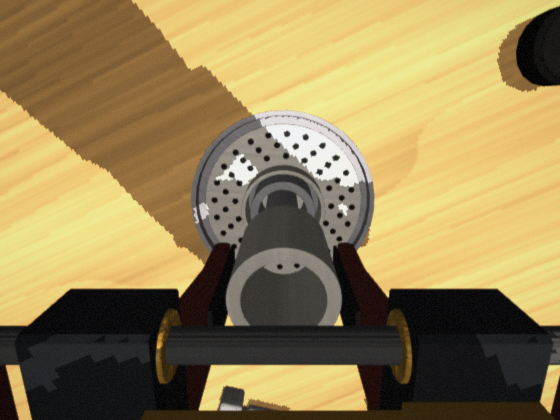

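```bash
python3 - <<'E'
import numpy as np
P=np.load("w8.npz")["P"];n=np.array([-.909,.414])
for r in (225,240,250,252,330):
  for x in(280,286): p=P[r,x];print(r,x,p.round(1),((p[:2]-[420.5,127.1])@n).round(1))
E
```

```text
225 280 [400.4 135.9 157.8] 22.0
225 286 [401.2 138.4 158.6] 22.2
240 280 [400.4 136.1 176.4] 22.0
240 286 [401.2 138.3 177. ] 22.2
250 280 [401.4 135.7 183.9] 20.9
250 286 [402.2 137.8 184.3] 21.0
252 280 [402.4 135.2 183.2] 19.8
252 286 [403.  137.5 184.3] 20.2
330 280 [395.2 139.2 245. ] 28.0
330 286 [395.8 140.3 244.8] 27.9
```

The sleeve hangs upright; its top edge is at (284,248) and the wall is within 1 mm of where it should be. A small correction, then lowering.

Request:
play_rows:
  increments: "0 -.001 -.0005 -.01 0;0 0 0 -.015 0;0 0 0 -.01 0;0 0 0 -.007 0;0 0 0 -.005 0;0 0 0 -.004 0;0 0 0 -.003 0;0 0 0 -.002 0;0 0 0 -.002 0;0 0 0 0 0;0 0 0 0 0"

```text
t: 22.1
ee_pos: [420.1, 127.0, 93.9]
orientation: [0.665, 3.07, 0.0]
ft_force: [-0.2, -0.4, -1.4]
width: 46.5
```

Request:
play_rows:
  increments: "0 0 0 -.001 0;0 0 0 0 0;.7 0 0 0 0;.8 0 0 0 0;.8 0 0 0 0;.8 0 0 .02 0;.8 0 0 .04 0;.8 0 0 .04 0;1 0 0 .04 0;1 0 0 .03 0;1 0 0 .017 0;1 0 0 0 0;1 0 0 0 0;1 0 0 0 0"

```text
t: 23.5
ee_pos: [419.2, 126.8, 278.3]
orientation: [-0.665, -3.068, 0.002]
ft_force: [0.1, -0.1, -0.1]
width: 87.7
```

```bash
python3 - <<'E'
from h import *
o=ctrl.get_obs();print(o["t"],o["ee_pos"],o["ft_force"])
d=ctrl.get_image("wrist");save(d,"w9");P=cloud(d)
print("sleeve top",disc(P,(420.5,127),23,121,131),"pad",disc(P,(400,356),27,38,50))
E
```

```text
23.5 [419.17803824 126.75349411 278.30729046] [ 0.12825826 -0.10518536 -0.12130471]
sleeve top (array([419.8, 127. ,  22.8]), 1038, np.float64(125.7)) pad (array([399.8, 355.7,  26.7]), 2300, np.float64(42.3))
```

View pics/w9.png

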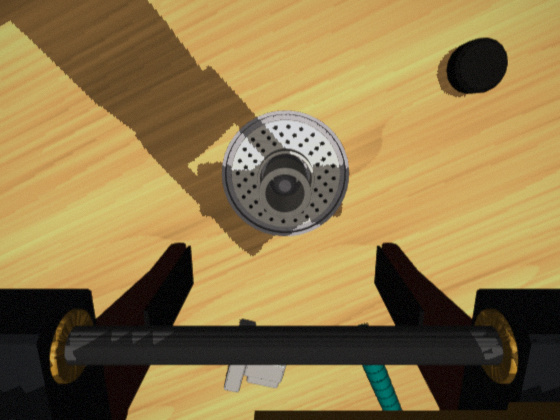

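The sleeve is home, with its top at (285,188), 127 mm up after the bias. Now the pad.

Request:
play_rows:
  increments: "1 -.002 .02 0 0;1 -.004 .04 0 0;1 -.004 .045 0 0;1 -.004 .045 0 0;1 -.004 .04 0 0;1 -.002 .025 0 0;1 0 .014 0 0;1 0 0 0 0;1 0 0 0 0"

```text
t: 24.45
ee_pos: [399.8, 355.0, 278.9]
orientation: [-0.665, -3.069, 0.003]
ft_force: [0.1, 0.8, 0.6]
width: 88.1
```

```bash
python3 - <<'E'
from h import *
o=ctrl.get_obs();print(o["t"],o["ee_pos"])
d=ctrl.get_image("wrist");save(d,"w10");P=cloud(d)
print("pad",disc(P,(400,356),27,30,50),"padtop",disc(P,(400,356),23,40.5,50))
E
```

```text
24.45 [399.80253049 354.97710471 278.94936563]
pad (array([399.6, 356.3,  26.7]), 1848, np.float64(42.5)) padtop (array([399.5, 356.3,  25.4]), 1595, np.float64(42.6))
```

Request:
play_rows:
  increments: "1 -.0002 .001 -.02 0;1 0 0 -.04 0;1 0 0 -.04 0;1 0 0 -.04 0;1 0 0 -.04 0;1 0 0 -.03 0;1 0 0 -.02 0;1 0 0 -.02 0;1 0 0 -.01 0;1 0 0 -.005 0;1 0 0 0 0;.3 0 0 0 0;.3 0 0 0 0;.3 0 0 0 0;.3 0 0 0 0;.3 0 0 0 0;.3 0 0 0 0;.3 0 0 0 0"

```text
t: 26.3
ee_pos: [399.9, 357.1, 15.1]
orientation: [0.665, 3.07, 0.0]
ft_force: [-1.1, 0.1, 5.3]
width: 53.0
```

Request:
play_rows:
  increments: ".2 0 0 .01 0;.2 0 0 .03 0;.2 0 0 .04 0;.2 0 0 .04 0;.2 0 0 .03 0;.2 .002 -.02 0 0;.2 .004 -.04 0 0;.2 .004 -.045 0 0;.2 .004 -.045 0 0;.2 .004 -.04 0 0;.2 .002 -.025 0 0;.2 0 -.01 0 0;.2 0 -.004 0 0;.2 0 0 0 0;.2 0 0 0 0;.2 0 0 0 0;.2 0 0 0 0"

```text
t: 28.0
ee_pos: [419.8, 128.7, 164.7]
orientation: [-0.663, -3.071, -0.0]
ft_force: [-0.1, -0.3, -2.6]
width: 52.7
```

```bash
python3 - <<'E'
from h import *
o=ctrl.get_obs();print(o["t"],o["ee_pos"],o["ft_force"],o["width"])
d=ctrl.get_image("wrist");save(d,"w11");P=cloud(d);n=np.array([-.909,.414])
for r in range(170,330,10):
  p=P[r,283];print(r,p.round(1),((p[:2]-[419.9,127.0])@n).round(1))
E
```

```text
28.0 [419.77157326 128.71204489 164.70757401] [-0.14793228 -0.28177525 -2.64736991] 52.74023418793243
170 [394.1 139.8  60.4] 28.8
180 [399.5 137.4  67.9] 22.9
190 [399.6 137.4  98.8] 22.8
200 [399.3 137.6 124.8] 23.1
210 [404.6 135.2 125.4] 17.4
220 [395.7 139.4 174.1] 27.1
230 [395.8 139.4 186.8] 27.0
240 [397.8 138.5 192.4] 24.9
250 [401.5 136.8 192.6] 20.8
260 [405.6 134.9 192. ] 16.3
270 [409.5 133.1 191.9] 12.0
280 [413.2 131.5 192.6] 8.0
290 [417.1 129.7 192.8] 3.7
300 [421.1 127.9 193. ] -0.7
310 [425.5 125.9 192.5] -5.6
320 [429.8 123.9 192.5] -10.3
```

View pics/w11.png

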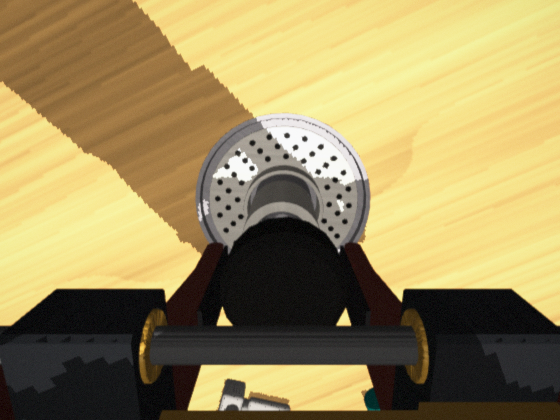

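Pad and sleeve walls both line up with their expected radii (27.0 and 22.9) and share column 284.

Request:
play_rows:
  increments: ".2 0 -.0005 -.01 0;.2 0 0 -.01 0;.2 0 0 -.007 0;.2 0 0 -.005 0;.2 0 0 -.004 0;.2 0 0 -.003 0;.2 0 0 -.002 0;.2 0 0 -.002 0;.2 0 0 0 0;.2 0 0 0 0"

```text
t: 29.05
ee_pos: [420.1, 127.6, 122.1]
orientation: [0.665, 3.07, 0.001]
ft_force: [-0.4, 0.4, 1.9]
width: 53.2
```

Request:
play_rows:
  increments: ".2 0 0 -.001 0;.2 0 0 0 0;.8 0 0 0 0;.9 0 0 0 0;.9 0 0 0 0;.9 0 0 .01 0;.9 0 0 .03 0;.9 0 0 .04 0;1 0 0 .04 0;1 0 0 .03 0;1 0 0 .01 0;1 0 0 0 0;1 0 0 0 0;1 0 0 0 0"

```text
t: 30.45
ee_pos: [418.8, 127.2, 279.1]
orientation: [-0.665, -3.068, 0.002]
ft_force: [-0.6, 1.0, -0.1]
width: 87.9
```

```bash
python3 - <<'E'
from h import *
o=ctrl.get_obs();print(o["t"],o["ee_pos"],o["ft_force"])
d=ctrl.get_image("wrist");P=cloud(d)
print("pad",disc(P,(420.5,127),27,143,155))
q=P.reshape(-1,3);c=(420.3,127);m=(np.hypot(*(q[:,:2]-c).T)<22)&(np.abs(q[:,2]-150)<8);A=np.c_[q[m,:2]-c,np.ones(m.sum())];print("top plane",np.linalg.lstsq(A,q[m,2],rcond=None)[0])
d=ctrl.get_image("scene");save(d,"s12");i=d["img"][60:240,230:470,::-1];cv2.imwrite("pics/s12c.png",cv2.resize(i,None,fx=3,fy=3))
E
```

```text
30.45 [418.82266982 127.20535137 279.10489006] [-0.59856378  1.02940218 -0.14659476]
pad (array([420.2, 127.2,  26.8]), 3204, np.float64(149.6))
top plane [1.92524103e-04 3.95337371e-04 1.49834465e+02]
```

View pics/s12c.png

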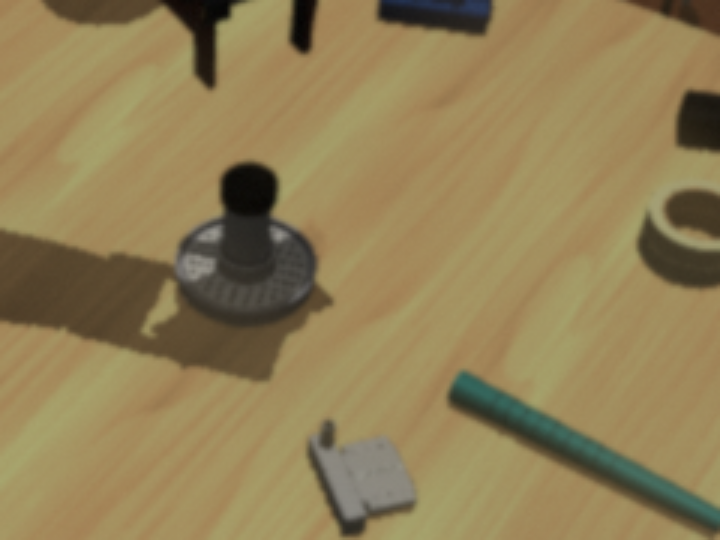

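The stack stands upright at (248,240) in the crop, and the pad top is at 149.8 + 1.3 = 151 mm as required. The putter and grip haven't moved. Handing in.

```bash
python3 -c "
from workcell import ctrl
print(ctrl.close_job())"
```

```text
the job is handed in; nothing more can be done
None
```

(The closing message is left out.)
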